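# Lock the longest splint stay into the jig plate

## Task

Take the longest of the four aluminium stays out of the pine stand and lower its T-shaped foot lengthwise through the middle of the slot in the steel jig plate until its collar rests on the plate. Then give it a quarter turn, either way, so that the foot locks crosswise under the plate, and leave it standing there, upright and let go of.

Things in the scene. Friction and masses are not known exactly. Their poses are not given: they have to be found in the camera images.
- stay_long_grip (a point): Where to hold the longest stay: on its axis, 25 mm below its top end. Its aluminium blade is flat, 110 mm high above the collar (the other stays' blades 50, 70, 90), 20 mm wide along y, 10 mm thick along x, top rounded; z up. It is 90 mm from here down to the collar's underside (collar 54 mm across, 5 thick). About 70 g. At the start it stands loose in the stand.
- stay_long_foot (a point): Centre of the longest stay's T foot, 117 mm below the grip point, hidden in the stand at the start. The foot is a bar 60 mm long along y (in line with the blade's width, so it can be read from the blade), 14 mm wide along x, 10 mm high. A round neck, 16 mm across and 22 mm high, joins it to the collar. Same axes as the grip point.
- stand: Fixed pine stand, 80 x 310 mm, 50 mm high; origin under its centre, z up. Four slots in a row along y, 75 mm apart, hold the four stays upright in any order, blades wide along the row, feet hanging in the slots, collars loose on the stand's top. Stays lift straight up; the tops of the other three stand up to 145 mm above the counter.
- jig_slot (a point): Centre of the jig's one slot, level with the plate's top, 55 mm above the counter. Fixed jig: steel plate 130 x 150 mm, 8 thick, on two grey cheeks, 43 mm clear beneath. Slot right through, 76 mm long along y, 30 wide along x; z up. With the collar on the plate the foot's top is 14 mm below the plate and turns freely, with no click or stop. Locked: the stay's y lies along the slot's x.
Mind the look-alikes: they are no part of the job. Leave any orange or red look-alike of the part that bears stay_long_grip alone.

How it is judged:
By the outcome, as a careful person would: the job done as asked, in the order asked, and still so for the second after the job is handed in, with the robot touching nothing.
It also fails if it takes over 51 s, if anything falls off the work surface, if the arm or the gripper's body presses on something with over 40 N, if the wrist force passes 120 N, or if a joint passes its speed limit or range.

## Robot

A 6-joint arm with a two-finger parallel gripper is mounted at the origin on the work surface. World frame = base frame: x ahead of the robot, y to its left, z up, the work surface at z = 0. Lengths are in m, angles in rad, forces in N, time in s.
With the tool pointing down it reaches from about 0.275 to 0.825 m from the base axis. Payload 4.9 kg.
Tool frame: the origin (TCP) lies between the finger pads; the fingertips stand 14 mm ahead of it and the grasp point (between the pads) lies 5 mm behind it; z points along the fingers, y is the direction in which the jaws open and shut (so a half turn about z gives the same grasp; the last joint's range is limited). The gripper opens to 85 mm and grips with 20 to 120 N. Pads are 22 mm wide; open, the fingers measure 114 mm over their backs; the gripper's body (76 mm by 85 mm) begins 54 mm behind the grasp point. The pads swing forward as they close: fully open they stand 13 mm farther back than shut.
Start: joints at [-1.254, 0.326, -0.193, 1.052, 0, 1.437], TCP at [0.24, -0.495, 0.222] pointing down, gripper open.
Joint ranges: [-2.65, 2.65], [-0.97, 1.79], [-1.3, 1.35], [-1.93, 2.1], [-1.47, 1.37], [-3.14, 3.14]. Speed limits (rad/s): [2.57, 2.57, 3.14, 3.14, 3.14, 3.14].

## Interface

Orientations are given as a rotation vector (axis times angle).
In Python, from workcell import manip gives the robot as it stands. The module is installed in compiled form; this text tells all that it offers.
- The arm moves only by the shell command python3 -m jog 'ROWS' [FORCE]. ROWS is a JSON object of lists of equal length, an entry for each row: "grip": the finger opening in cm, from 0 to 8.54; "xyz": the shift along the tool's x, y, z in cm, a list of three; "dr": the turn, a rotation vector about the tool's x, y, z in degrees, a list of three. In form: {"grip": [grip, ...], "xyz": [[tx, ty, tz], ...], "dr": [[wx, wy, wz], ...]}. A call has 1 to 5 rows; each row is the pose to reach, as a shift and turn from the pose commanded when the call began, along the tool's axes at that moment; what a row does not reach only later rows make up. A row lasts 1/12 s, in which the tool goes at most 41.7 mm and 7.16 degrees, less where a joint would pass 70% of its speed; a pose out of reach is approached as far as the arm can. A call with a gripper value outside its range is refused whole. The fingers move at their own pace and stop on an object; FORCE is the grip in N (left out, the last holds). Time passes only in rows, so rows that repeat a pose let the fingers close. It gives the time, the measured TCP pose, the force and the opening at its end, in the units of the state.
- manip.observe(): the state, without advancing time (a new reading comes with each control period).
- manip.capture(name): name is "scene" or "top" or "wrist"; returns the picture (420x560x3 uint8, red, green, blue); there is no depth.
- manip.camera_info(name): a dict with "fov_y" (degrees; the focal length in pixels is half the picture's height over the tangent of half this angle, whatever the lens; pixels are square), "cx", "cy" (the principal point, pixels), "k1" (the pictures are not rectified: a ray, as slopes to the right and down, at radius r is drawn at 1 + k1 r^2 times it, then the intrinsics apply), "extrinsics" (4x4, takes a point from world to camera coordinates). Camera axes: x right, y down, z forward; pixel columns grow to the right and rows downward; lengths in m; the calibration is good to about 2 mm. A picture is of the moment at which its call begins: read the wrist's pose just before it. camera_info takes no time and is no camera call; for the wrist camera it gives the pose at the moment of the call.
- manip.job_done(): hands the job in, once; it reports no verdict.
The state is a dict: "clock": time; "joint_positions": joint angles; "joint_vel": joint speeds; "effort": joint torques, N m; "position": TCP position; "tcp_rot": TCP orientation; "wrist_force": force on the tool from outside, world axes, zero at the start; "torque": the same for the moment, N m; "opening": finger opening in m.
Only numpy, scipy, OpenCV 4.12 (cv2) and the standard library are available. Lean on these libraries where they do the work, as an engineer would, in place of code of your own. Each camera call takes 0.05 s, during which the arm holds its last target.

## Working session

There is one attempt and no reset: what is moved stays moved. The work goes in short steps, Python scripts to look and compute and a shell command to move; the robot and the scene stay as the last step left them, time stands still between calls to the robot, and variables do not carry over. Pictures are saved under pics/ and viewed, and the job is handed in when it is done.

```bash
mkdir -p pics; python3 - <<'E'
from workcell import manip
import cv2,numpy as np
for n in("scene","top","wrist"):
    i=manip.camera_info(n); p=manip.capture(n)
    cv2.imwrite(f"pics/{n}0.png",p[:,:,::-1])
    print(n,i["fov_y"],i["cx"],i["cy"],i["k1"],np.round(i["extrinsics"],3).tolist())
print(manip.observe())
E
```

```text
scene 50.23341487900368 271.4574720969778 208.8733930910245 -0.135025495992704 [[-0.519, 0.855, -0.018, 0.258], [0.631, 0.368, -0.683, -0.251], [-0.577, -0.366, -0.73, 1.16], [0.0, 0.0, 0.0, 1.0]]
top 54.8421990203384 278.1974880436669 204.25429485209742 -0.06507035780569875 [[-0.169, -0.986, 0.005, 0.072], [-0.963, 0.164, -0.213, 0.555], [0.209, -0.041, -0.977, 0.737], [0.0, 0.0, 0.0, 1.0]]
wrist 69.68293155694141 281.2809961777758 203.1725039808141 -0.06368750056854795 [[0.436, -0.9, -0.001, -0.55], [-0.856, -0.414, 0.31, -0.04], [-0.28, -0.134, -0.951, 0.382], [0.0, 0.0, 0.0, 1.0]]
{'clock': 0.15, 'joint_positions': array([-1.25418645e+00,  3.26829850e-01, -1.93310821e-01,  1.05197289e+00,
        9.54739789e-06,  1.43659166e+00]), 'joint_vel': array([-0.00021528, -0.00158138,  0.0041899 , -0.00061021,  0.00116738,
        0.00120486]), 'effort': array([ 1.22302466e-03, -4.43703711e+01,  2.62665099e+01,  1.04112283e-02,
       -1.08804040e-04, -1.12317213e-05]), 'position': array([ 0.23951252, -0.49464111,  0.22176755]), 'tcp_rot': array([-3.06084087e+00, -7.01863082e-01,  1.73438978e-04]), 'wrist_force': array([ 0.78405053, -0.06575187,  0.50370265]), 'torque': array([-0.0927769 , -0.02224011, -0.05206467]), 'opening': 0.08521163921869603}
```

View pics/scene0.png

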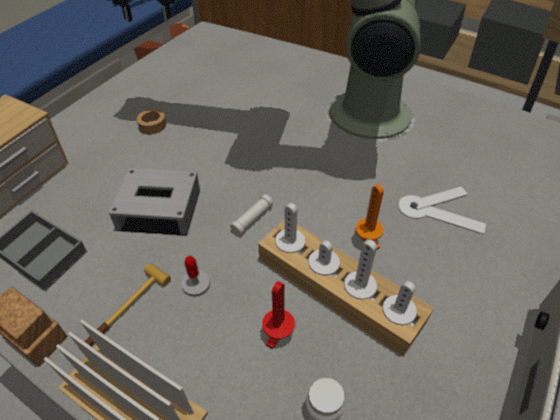

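View pics/top0.png

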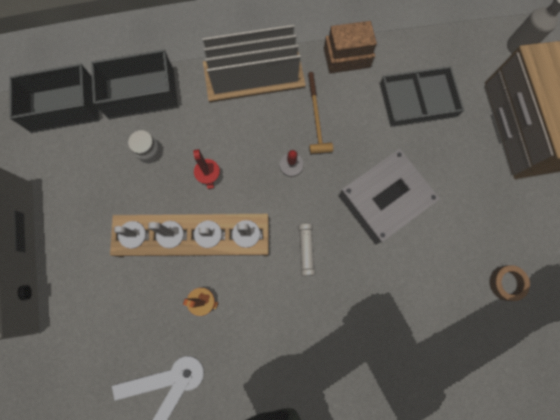

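View pics/wrist0.png

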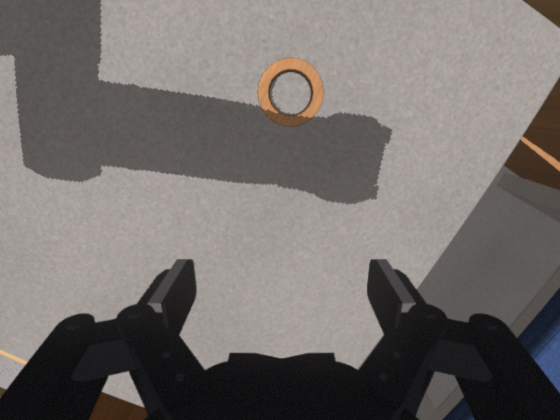

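The grey stays in the scene picture are at (290,222), (325,252), (366,262) and (404,298). The look-alikes are orange (373,215), red (278,305) and a small red-knobbed one (192,270). The third grey one looks tallest, so I'll check it in close crops. The jig slot is at about (155,191) in scene and (391,194) in top.

```bash
cat > h.py <<'E'
import numpy as np, cv2
def cam(i):
    f=210/np.tan(np.radians(i["fov_y"])/2)
    return f,i["cx"],i["cy"],i["k1"],np.array(i["extrinsics"])
def proj(i,P):
    f,cx,cy,k,E=cam(i); P=np.atleast_2d(P); c=P@E[:3,:3].T+E[:3,3]; s=c[:,:2]/c[:,2:]
    s=s*(1+k*(s**2).sum(1,keepdims=True)); return s*f+[cx,cy]
def ray(i,uv):
    f,cx,cy,k,E=cam(i); d=(np.array(uv,float)-[cx,cy])/f; s=d.copy()
    for _ in range(30): s=d/(1+k*(s@s))
    r=E[:3,:3].T@np.array([*s,1]); return -E[:3,:3].T@E[:3,3], r
def onz(i,uv,z):
    o,r=ray(i,uv); return o+r*(z-o[2])/r[2]
E
python3 - <<'E'
from h import *
from workcell import manip
s=cv2.imread("pics/scene0.png");t=cv2.imread("pics/top0.png")
cv2.imwrite("pics/c1.png",cv2.resize(s[190:350,250:440],None,fx=3.6,fy=3.6,interpolation=2))
cv2.imwrite("pics/c2.png",cv2.resize(t[205:265,100:280],None,fx=4.4,fy=4.4,interpolation=2))
cv2.imwrite("pics/c3.png",cv2.resize(t[145:250,335:445],None,fx=5.5,fy=5.5,interpolation=2))
it=manip.camera_info("top");isx=manip.camera_info("scene")
for uv in[(246,234),(208,234),(169,234),(132,236)]: print(onz(it,uv,.055))
for uv in[(290,241),(323,263),(361,287),(401,310)]: print(onz(isx,uv,.055))
print(onz(it,(391,194),.055),onz(isx,(155,191),.055))
E
```

```text
[0.51243921 0.04871366 0.055     ]
[0.5248608  0.12181947 0.055     ]
[0.53760808 0.19727003 0.055     ]
[0.5458024  0.26989262 0.055     ]
[0.5178188  0.05286674 0.055     ]
[0.53142885 0.12587061 0.055     ]
[0.54359117 0.20241817 0.055     ]
[0.55173103 0.27597339 0.055     ]
[ 0.54300626 -0.24940619  0.055     ] [ 0.54354881 -0.24523574  0.055     ]
```

View pics/c1.png

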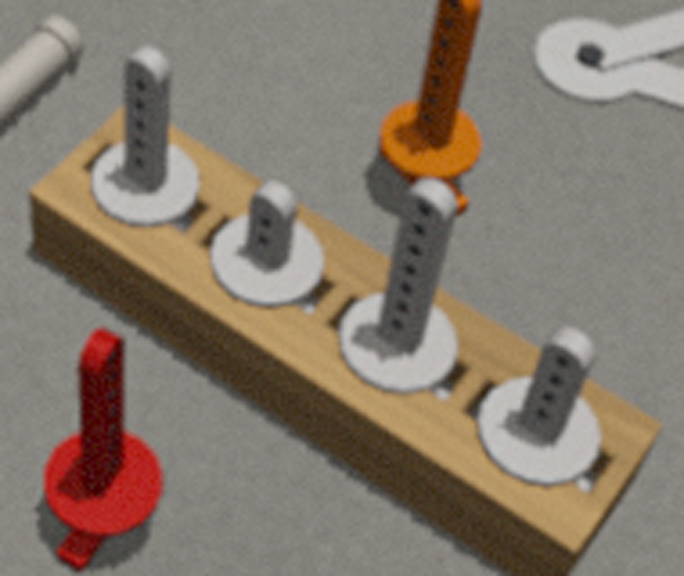

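View pics/c2.png

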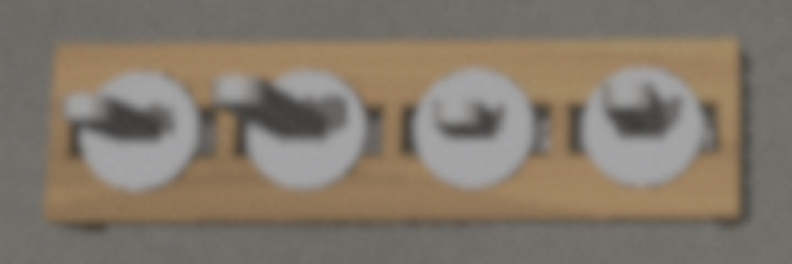

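View pics/c3.png

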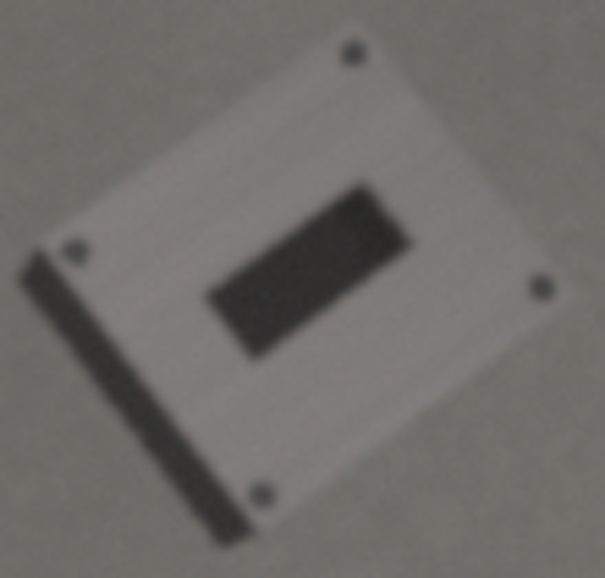

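Third from the left in scene, (169,234) in top, has the tallest blade (7 holes), and it's grey. Next I'll measure the slot and row angles.

```bash
python3 - <<'E'
from h import *
from workcell import manip
t=cv2.imread("pics/top0.png")
it=manip.camera_info("top");isx=manip.camera_info("scene")
c=[(362,183),(411,243),(254,358),(208,297)]
P=np.array([onz(it,(335+u/5.5-.4,145+v/5.5-.4),.055) for u,v in c]);print(np.round(P,4),P.mean(0))
d=(P[0]+P[1]-P[2]-P[3])[:2];print("slot ang",np.degrees(np.arctan2(d[1],d[0])),np.linalg.norm(d)/2)
m=cv2.imread("pics/scene0.png")
cv2.imwrite("pics/c4.png",cv2.resize(m[160:240,105:205],None,fx=6,fy=6,interpolation=2))
# stay top via two rays
def tri(a,b):
    o1,r1=ray(it,a);o2,r2=ray(isx,b);r1/=np.linalg.norm(r1);r2/=np.linalg.norm(r2)
    s=np.linalg.lstsq(np.c_[r1,-r2],o2-o1,rcond=None)[0];p,q=o1+s[0]*r1,o2+s[1]*r2;return (p+q)/2,p-q
print(tri((100+238/4.4,205+92/4.4),(250+435/3.6,190+195/3.6)))
# collars
print(tri((100+306/4.4,205+128/4.4),(250+399/3.6,190+341/3.6)))
# stand ends: top corners
for u,v in[(55,40),(738,38),(742,218),(46,218)]: print(onz(it,(100+u/4.4,205+v/4.4),.05))
E
```

```text
[[ 0.5725 -0.2761  0.055 ]
 [ 0.5473 -0.2887  0.055 ]
 [ 0.5152 -0.2219  0.055 ]
 [ 0.5401 -0.2103  0.055 ]] [ 0.54377268 -0.24926322  0.055     ]
slot ang -64.04951111047507 0.07378550388530897
(array([0.53612766, 0.19827318, 0.15741129]), array([ 0.00153614, -0.00344118, -0.00061985]))
(array([0.53748988, 0.19850751, 0.05083013]), array([ 0.001128  , -0.00247552, -0.00038198]))
[0.59728758 0.30640799 0.05      ]
[5.46132529e-01 3.02128494e-04 5.00000000e-02]
[0.46609454 0.0118457  0.05      ]
[0.51735371 0.31745404 0.05      ]
```

View pics/c4.png

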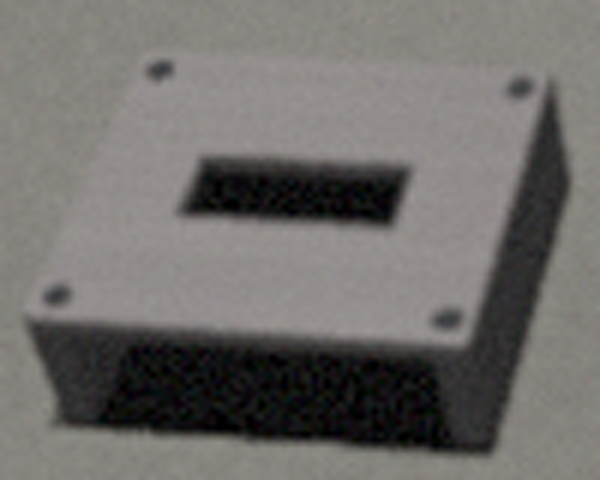

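```bash
cat >> h.py <<'E'
from scipy.spatial.transform import Rotation as Ro
def Rdown(psi):
    a=np.radians(psi); x=[np.cos(a),np.sin(a),0]; y=[np.sin(a),-np.cos(a),0]
    return Ro.from_matrix(np.c_[x,y,[0,0,-1]])
def go(s,p,psi):
    R=Ro.from_rotvec(s["tcp_rot"]); d=R.inv().apply(np.array(p)-s["position"])*100
    w=(R.inv()*Rdown(psi)).as_rotvec(degrees=True)
    print("xyz cm",np.round(d,2),"dr",np.round(w,2),"rows",np.linalg.norm(d)/4.17,np.linalg.norm(w)/7.16)
E
python3 - <<'E'
from h import *
from workcell import manip
s=manip.observe();i=manip.camera_info("wrist");E=i["extrinsics"]
R=Ro.from_rotvec(s["tcp_rot"]);c=-E[:3,:3].T@E[:3,3]
ct=R.inv().apply(c-s["position"]);Rc=R.inv().as_matrix()@E[:3,:3].T
print(ct,Rc[:,2]);
# where camera looks for tool at p,psi
for p in([.44,-.27,.30],[.5,.08,.27]):
    for psi in(80.5,):
        Rw=Rdown(psi).as_matrix();C=p+Rw@ct;d=Rw@Rc[:,2];print(p,psi,C,C-d*(C[2]-.055)/d[2])
# candidate view poses: project jig & stay
def view(p,psi,P):
    Rw=Rdown(psi).as_matrix();M=np.eye(4);M[:3,:3]=(Rw@Rc).T;M[:3,3]=-M[:3,:3]@(p+Rw@ct)
    return proj(dict(i,extrinsics=M),P)
print(view(np.array([.54,-.37,.28]),80.5,[[.544,-.249,.055]]))
print(view(np.array([.53,.05,.28]),80.5,[[.5375,.1985,.055],[.5375,.1985,.165]]))
go(s,[.53,-.38,.28],80.5)
E
```

```text
[ 0.08005524  0.00031288 -0.15282661] [-3.10205056e-01  2.95255074e-04  9.50669625e-01]
[0.44, -0.27, 0.3] 80.5 [ 0.45352151 -0.19109431  0.45282661] [ 0.4322183  -0.31914589  0.055     ]
[0.5, 0.08, 0.27] 80.5 [0.51352151 0.15890569 0.42282661] [0.49382477 0.04051045 0.055     ]
[[267.13490909  69.92192296]]
[[265.90391586  44.25864599]
 [259.23190021  17.74221029]]
xyz cm [31.14  2.33 -5.82] dr [-6.000e-02 -5.000e-02 -5.467e+01] rows 7.6180743939267535 7.635513714751151
```

```bash
python3 -m jog '{"grip":[8.5,8.5,8.5,8.5,8.5],"xyz":[[4,0.3,-0.8],[8,0.6,-1.5],[12,0.9,-2.3],[16,1.2,-3],[20,1.6,-4]],"dr":[[0,0,-7],[0,0,-14],[0,0,-21],[0,0,-28],[0,0,-35]]}'; python3 -c "
from h import *
from workcell import manip
go(manip.observe(),[.53,-.32,.28],80.5)"
```

```text
clock: 0.57
position: [0.4278, -0.421, 0.262]
tcp_rot: [-2.704, -1.597, 0.0]
wrist_force: [0.4, -1.3, 0.2]
opening: 0.085
xyz cm [13.78  4.08 -1.79] dr [ -0.07  -0.04 -19.35] rows 3.4726077311053216 2.701979242101851
```

```bash
python3 -m jog '{"grip":[8.5,8.5,8.5,8.5,8.5],"xyz":[[3.5,1,-0.5],[7,2,-0.9],[10.4,3.1,-1.4],[13.8,4.1,-1.8],[13.8,4.1,-1.8]],"dr":[[0,0,-5],[0,0,-10],[0,0,-15],[0,0,-19.4],[0,0,-19.4]]}'; python3 -c "
from h import *
from workcell import manip
go(manip.observe(),[.53,-.32,.28],80.5)
i=manip.camera_info('wrist');p=manip.capture('wrist');cv2.imwrite('pics/w1.png',p[:,:,::-1]);np.save('w1.npy',i,allow_pickle=True)
print(manip.observe()['position'])"
```

```text
clock: 0.98
position: [0.5338, -0.3172, 0.2808]
tcp_rot: [2.393, 2.035, 0.005]
wrist_force: [-1.0, 0.0, -0.1]
opening: 0.0848
xyz cm [-0.34 -0.33  0.08] dr [ 0.13 -0.12  0.26] rows 0.11577756206394407 0.04313414438749527
[ 0.5318068  -0.31921788  0.28029068]
```

View pics/w1.png

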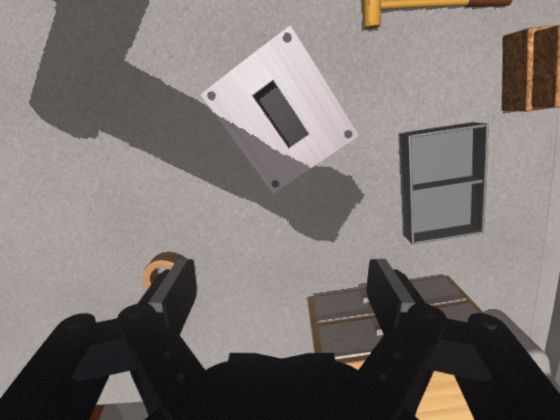

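The jig and its slot are in view, slot at about (281,114), but the arm was still settling. I'll retake it and fit the slot's corners.

```bash
python3 - <<'E'
from h import *
from workcell import manip
manip.capture('wrist');manip.capture('wrist')
i=manip.camera_info('wrist');p=manip.capture('wrist');cv2.imwrite('pics/w2.png',p[:,:,::-1])
s=manip.observe();print(s['position'],s['tcp_rot'])
cv2.imwrite('pics/w2c.png',cv2.resize(p[70:160,235:325,::-1],None,fx=6.5,fy=6.5,interpolation=2))
g=cv2.cvtColor(p,cv2.COLOR_RGB2GRAY);roi=np.zeros_like(g);roi[75:152,245:318]=255
m=((g<95)&(roi>0)).astype(np.uint8)
n,l,st,ce=cv2.connectedComponentsWithStats(m);k=1+np.argmax(st[1:,4]);print(st[k],ce[k])
cn=max(cv2.findContours((l==k).astype(np.uint8),0,1)[0],key=cv2.contourArea)
W=np.array([onz(i,q,.055)[:2] for q in cn[:,0]],np.float32)
r=cv2.minAreaRect(W*1000);print(r)
import json;json.dump({k:np.array(v).tolist() for k,v in i.items() if k in('fov_y','cx','cy','k1','extrinsics')},open('w2.json','w'))
E
```

```text
[ 0.52903623 -0.32213226  0.27989561] [-2.40289481e+00 -2.02247202e+00  1.06814844e-03]
[ 256   76   55   67 1567] [282.86470964 108.86853861]
((545.1112670898438, -248.57949829101562), (29.45716094970703, 75.10304260253906), 25.90141487121582)
```

View pics/w2c.png

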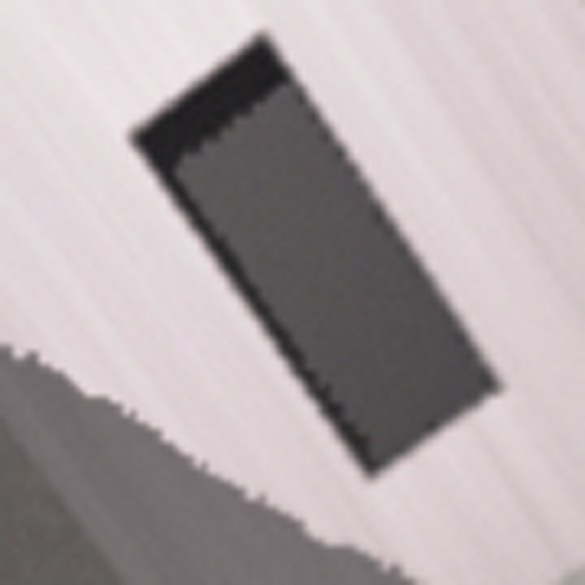

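The slot is clean: centre (0.545,-0.249), long axis at 115.9°. That agrees with the top camera. Now to the stay.

```bash
python3 -c "
from h import *
from workcell import manip
go(manip.observe(),[.52,.10,.29],80.5)"
```

```text
xyz cm [41.44 -8.1  -1.  ] dr [-0.06 -0.   -0.33] rows 10.128293694682641 0.04643347868806554
```

```bash
python3 -m jog '{"grip":[8.5,8.5,8.5,8.5,8.5],"xyz":[[4,-0.8,-1],[8,-1.6,-1],[12,-2.4,-1],[16,-3.2,-1],[20,-4,-1]],"dr":[[0,0,0],[0,0,0],[0,0,0],[0,0,0],[0,0,0]]}';python3 -m jog '{"grip":[8.5,8.5,8.5,8.5,8.5],"xyz":[[4,-0.8,0],[8,-1.6,0],[12,-2.4,0],[16,-3.2,0],[20,-4,0]],"dr":[[0,0,0],[0,0,0],[0,0,0],[0,0,0],[0,0,0]]}';python3 -m jog '{"grip":[8.5,8.5,8.5,8.5,8.5],"xyz":[[1,0,0],[1,0,0],[1,0,0],[1,0,0],[1,0,0]],"dr":[[0,0,0],[0,0,0],[0,0,0],[0,0,0],[0,0,0]]}'
python3 - <<'E'
from h import *
from workcell import manip
i=manip.camera_info('wrist');p=manip.capture('wrist');cv2.imwrite('pics/w3.png',p[:,:,::-1])
s=manip.observe();print(s['position'],s['tcp_rot'])
import json;json.dump({k:np.array(v).tolist() for k,v in i.items() if k in('fov_y','cx','cy','k1','extrinsics')},open('w3.json','w'))
E
```

```text
clock: 1.6
position: [0.523, -0.1179, 0.2902]
tcp_rot: [-2.407, -2.019, 0.0]
wrist_force: [1.1, 0.6, 0.1]
opening: 0.0854
clock: 2.02
position: [0.5182, 0.0861, 0.2904]
tcp_rot: [2.406, 2.02, -0.0]
wrist_force: [0.6, -0.3, 0.5]
opening: 0.0851
clock: 2.43
position: [0.5206, 0.0938, 0.2903]
tcp_rot: [2.406, 2.02, -0.001]
wrist_force: [0.4, -0.1, -0.3]
opening: 0.0852
[0.52062839 0.09397617 0.2902812 ] [ 2.40555652e+00  2.02045333e+00 -5.57390882e-04]
```

View pics/w3.png

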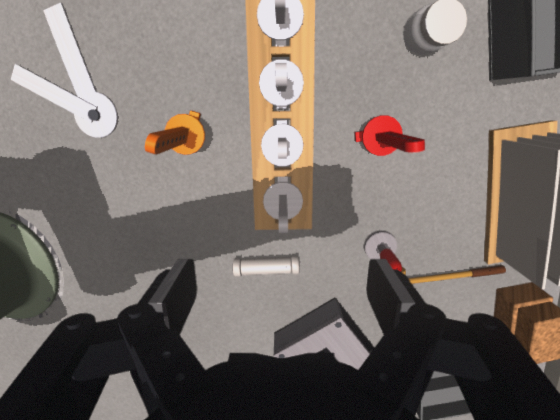

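The target is the second from the top, with its collar at (281,82). I'll zoom in there.

```bash
python3 - <<'E'
from h import *
import json
i=json.load(open('w3.json'));p=cv2.imread('pics/w3.png')
c=p[45:120,240:325].copy()
cv2.imwrite('pics/w3c.png',cv2.resize(c,None,fx=7,fy=7,interpolation=2))
for k,(a,b) in enumerate([(20,52),(53,112),(118,172),(178,225)]):
    hsv=cv2.cvtColor(p,cv2.COLOR_BGR2HSV);m=((hsv[...,1]<40)&(hsv[...,2]>(200 if k<3 else 100))).astype(np.uint8);z=np.zeros_like(m);z[a:b,250:315]=1;m*=z
    n,l,st,ce=cv2.connectedComponentsWithStats(m);q=1+np.argmax(st[1:,4])
    cn=max(cv2.findContours((l==q).astype(np.uint8),0,1)[0],key=cv2.contourArea)
    W=np.array([onz(i,u,.055)[:2] for u in cn[:,0]],np.float32)
    print(st[q],cv2.minEnclosingCircle(W*1000))
E
```

```text
[258  20  45  19 535] ((549.6873779296875, 265.3395080566406), 25.41275405883789)
[ 259   60   45   45 1283] ((538.9979858398438, 198.3416748046875), 26.787944793701172)
[ 261  120   42   46 1277] ((527.7469482421875, 126.422607421875), 28.791732788085938)
[ 264  178   39   47 1102] ((514.438720703125, 49.28664016723633), 33.31472396850586)
```

View pics/w3c.png

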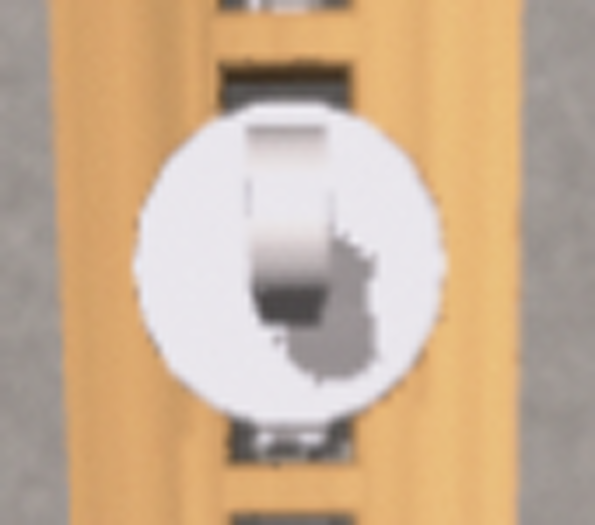

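```bash
python3 - <<'E'
from h import *
from workcell import manip
import json
i=json.load(open('w3.json'))
f=lambda u,v,z:onz(i,(240+u/7-.43,45+v/7-.43),z)[:2]
def ang(a,b):d=b-a;return np.degrees(np.arctan2(d[1],d[0]))
print("stand L/R",ang(f(72,525,.05),f(50,0,.05)),ang(f(518,525,.05),f(527,0,.05)),f(72,525,.05),f(518,525,.05))
print("blade L/R",ang(f(250,270,.16),f(248,150,.16)),ang(f(328,270,.16),f(327,150,.16)))
print("slot",ang(f(230,455,.05),f(220,70,.05)),ang(f(352,455,.05),f(352,70,.05)))
print("blade pts",f(248,200,.163),f(327,200,.163), "top end", f(288,128,.155))
go(manip.observe(),[.539,.1983,.225],80.8)
E
```

```text
stand L/R 80.96643398050036 80.61459440475633 [0.49274032 0.16193033] [0.57202279 0.14802028]
blade L/R 80.75927878174043 80.7930815932734
slot 81.14490331744182 80.4621854950102
blade pts [0.5342251  0.19948094] [0.54384229 0.19779076] top end [0.54069378 0.2078333 ]
xyz cm [1.06e+01 1.00e-02 6.52e+00] dr [-0.01  0.02 -0.75] rows 2.9839123788463726 0.10415712903066686
```

```bash
python3 -m jog '{"grip":[8.5,8.5,8.5,8.5,8.5],"xyz":[[4,0,2],[8,0,4],[10.6,0,6.5],[10.6,0,6.5],[10.6,0,6.5]],"dr":[[0,0,-0.7],[0,0,-0.7],[0,0,-0.7],[0,0,-0.7],[0,0,-0.7]]}'; python3 - <<'E'
from h import *
from workcell import manip
go(manip.observe(),[.539,.1983,.135],80.8)
p=manip.capture('wrist');cv2.imwrite('pics/w4.png',p[:,:,::-1])
go(manip.observe(),[.539,.1983,.135],80.8)
E
```

```text
clock: 2.9
position: [0.5374, 0.2001, 0.2233]
tcp_rot: [-2.388, -2.039, 0.006]
wrist_force: [-0.4, 0.2, -0.8]
opening: 0.085
xyz cm [-0.14  0.21  8.83] dr [-0.21  0.11  0.18] rows 2.1190960723865313 0.041127665625627224
xyz cm [-0.09  0.11  8.98] dr [-0.08  0.07  0.1 ] rows 2.154004089467499 0.020215548542440523
```

View pics/w4.png

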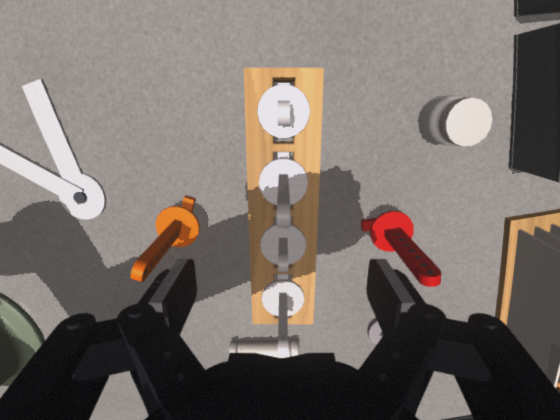

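```bash
python3 - <<'E'
from h import *
from workcell import manip
i=manip.camera_info('wrist')
print(proj(i,[[.539,.1983,.165],[.539,.1983,.055]]))
for uv in[(178,228),(391,230)]:print(onz(i,uv,.04))
for uv in[(140,270),(430,275)]:print(onz(i,uv,.15), onz(i,uv,.1))
go(manip.observe(),[.539,.1983,.135],80.8)
E
```

```text
[[281.73992476 217.13020486]
 [281.80374037 181.59621223]]
[0.40411106 0.15727255 0.04      ]
[0.66072091 0.11366458 0.04      ]
[0.40804602 0.16323202 0.15      ] [0.3764419  0.13802973 0.1       ]
[0.6581208  0.11827227 0.15      ] [0.68147326 0.08318959 0.1       ]
xyz cm [-0.09  0.11  8.98] dr [-0.08  0.07  0.1 ] rows 2.154004089467499 0.020215548542440523
```

The projection matches the target, and both look-alikes are more than 12 cm from the fingers. I'll descend.

```bash
python3 -m jog '{"grip":[8.5,8.5,8.5,8.5,8.5],"xyz":[[-0.1,0.1,2.5],[-0.1,0.1,5],[-0.1,0.1,7.5],[-0.1,0.1,9],[-0.1,0.1,9]],"dr":[[0,0,0],[0,0,0],[0,0,0],[0,0,0],[0,0,0]]}'; python3 - <<'E'
from h import *
from workcell import manip
manip.capture('wrist')
i=manip.camera_info('wrist');p=manip.capture('wrist');cv2.imwrite('pics/w5.png',p[:,:,::-1])
go(manip.observe(),[.539,.1983,.135],80.8)
print(proj(i,[[.539,.1983,.165],[.539,.1983,.055]]))
E
```

```text
clock: 3.37
position: [0.5379, 0.1968, 0.1335]
tcp_rot: [-2.392, -2.034, 0.006]
wrist_force: [0.1, -0.3, -0.3]
opening: 0.0851
xyz cm [ 0.03 -0.11  0.16] dr [ 0.05 -0.01  0.01] rows 0.046178226641682495 0.007464740506135322
[[279.37379712 280.63462479]
 [280.4606733  205.93205552]]
```

View pics/w5.png

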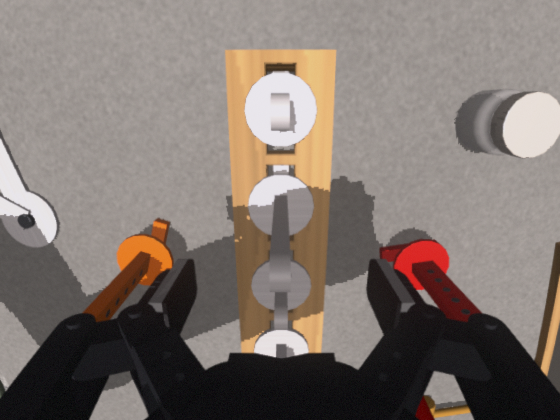

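The blade stands centred between the pads, its top at about (279,280). Closing.

```bash
python3 -m jog '{"grip":[0,0,0,0,0],"xyz":[[0,-0.1,0],[0,-0.1,0],[0,-0.1,0],[0,-0.1,0],[0,-0.1,0]],"dr":[[0,0,0],[0,0,0],[0,0,0],[0,0,0],[0,0,0]]}' 50; python3 -m jog '{"grip":[0,0,0,0,0],"xyz":[[0,0,0],[0,0,0],[0,0,0],[0,0,0],[0,0,0]],"dr":[[0,0,0],[0,0,0],[0,0,0],[0,0,0],[0,0,0]]}' 50;  python3 - <<'E'
from h import *
from workcell import manip
p=manip.capture('wrist');cv2.imwrite('pics/w6.png',p[:,:,::-1])
E
```

```text
clock: 3.88
position: [0.5386, 0.1994, 0.136]
tcp_rot: [2.39, 2.039, 0.001]
wrist_force: [-0.6, 0.5, 0.5]
opening: 0.0251
clock: 4.3
position: [0.5387, 0.1995, 0.1358]
tcp_rot: [2.39, 2.039, 0.001]
wrist_force: [0.5, 0.6, 4.0]
opening: 0.0087
```

View pics/w6.png

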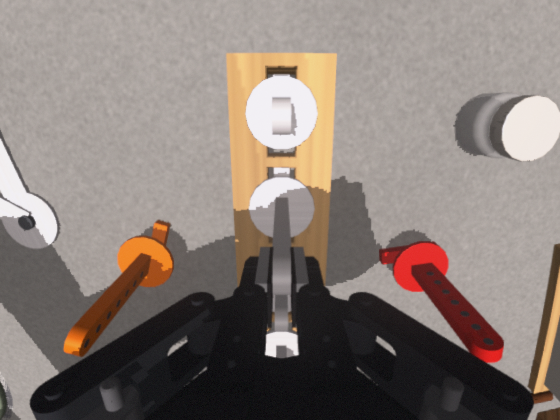

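Gripped. Lifting straight up.

```bash
python3 -m jog '{"grip":[0,0,0,0,0],"xyz":[[0,0,-1],[0,0,-3],[0,0,-5],[0,0,-7],[0,0,-9]],"dr":[[0,0,0],[0,0,0],[0,0,0],[0,0,0],[0,0,0]]}'; python3 -m jog '{"grip":[0,0,0,0,0],"xyz":[[0,0,-2.5],[0,0,-5],[0,0,-7.5],[0,0,-8.5],[0,0,-8.5]],"dr":[[0,0,0],[0,0,0],[0,0,0],[0,0,0],[0,0,0]]}';  python3 - <<'E'
from h import *
from workcell import manip
p=manip.capture('scene');cv2.imwrite('pics/s1.png',p[:,:,::-1])
p=manip.capture('wrist');cv2.imwrite('pics/w7.png',p[:,:,::-1])
go(manip.observe(),[.5451,-.2486,.31],115.9)
E
```

```text
clock: 4.77
position: [0.5375, 0.1991, 0.2263]
tcp_rot: [-2.39, -2.038, 0.002]
wrist_force: [0.8, 0.5, -1.0]
opening: 0.0086
clock: 5.18
position: [0.5393, 0.1995, 0.313]
tcp_rot: [2.389, 2.038, 0.006]
wrist_force: [0.5, -0.1, -1.5]
opening: 0.0087
xyz cm [-4.41e+01  7.78e+00 -4.00e-02] dr [-7.000e-02  1.000e-02 -3.497e+01] rows 10.739189671810452 4.884314624831952
```

View pics/s1.png

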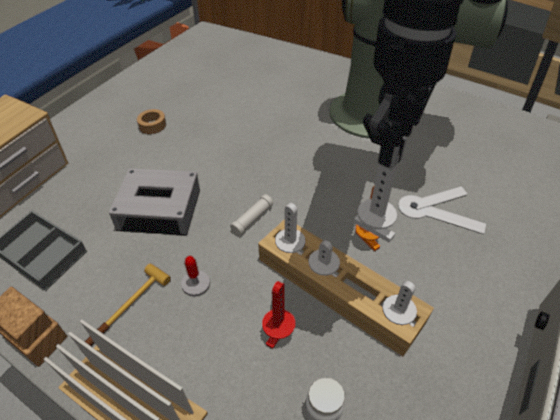

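View pics/w7.png

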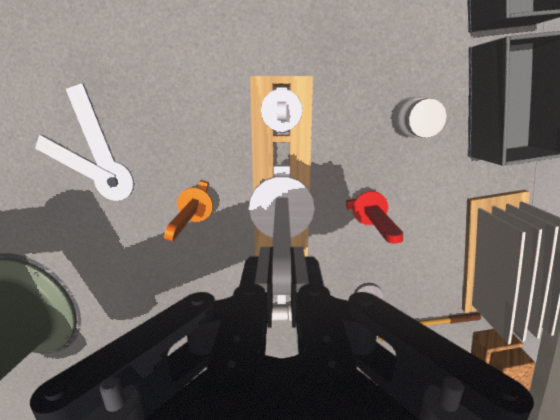

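The stay hangs upright and the others are undisturbed. I'll carry it to the jig at height.

```bash
python3 -m jog '{"grip":[0,0,0,0,0],"xyz":[[-2,0.4,0],[-5,0.9,0],[-8,1.4,0],[-11,2,0],[-14,2.5,0]],"dr":[[0,0,0],[0,0,0],[0,0,0],[0,0,0],[0,0,0]]}'; python3 -m jog '{"grip":[0,0,0,0,0],"xyz":[[-3,0.5,0],[-6,1.1,0],[-9,1.6,0],[-12,2.1,0],[-15,2.6,0]],"dr":[[0,0,0],[0,0,0],[0,0,0],[0,0,0],[0,0,0]]}';python3 -c "
from h import *
from workcell import manip
go(manip.observe(),[.5451,-.2486,.31],115.9)"
```

```text
clock: 5.7
position: [0.5396, 0.0559, 0.3079]
tcp_rot: [-2.388, -2.038, 0.005]
wrist_force: [0.5, -0.3, -1.7]
opening: 0.0086
clock: 6.12
position: [0.5415, -0.0962, 0.3079]
tcp_rot: [-2.387, -2.037, 0.003]
wrist_force: [0.8, -0.2, -0.5]
opening: 0.0084
xyz cm [-14.99   2.75  -0.23] dr [ -0.22  -0.11 -34.97] rows 3.655221758693194 4.884380788970926
```

```bash
python3 -m jog '{"grip":[0,0,0,0,0],"xyz":[[-3,0.6,0],[-6,1.1,0],[-9,1.7,0],[-12,2.2,0],[-15,2.8,0]],"dr":[[0,0,-7],[0,0,-14],[0,0,-21],[0,0,-28],[0,0,-35]]}'; python3 -m jog '{"grip":[0,0,0,0,0],"xyz":[[0,0,0],[0,0,0],[0,0,0],[0,0,0],[0,0,0]],"dr":[[0,0,0],[0,0,0],[0,0,0],[0,0,0],[0,0,0]]}';python3 -c "
from h import *
from workcell import manip
go(manip.observe(),[.5451,-.2486,.20],115.9)
p=manip.capture('wrist');cv2.imwrite('pics/w8.png',p[:,:,::-1])"
```

```text
clock: 6.53
position: [0.5456, -0.2486, 0.3078]
tcp_rot: [-1.656, -2.664, -0.0]
wrist_force: [-0.8, -0.3, -0.7]
opening: 0.009
clock: 6.95
position: [0.5468, -0.2464, 0.31]
tcp_rot: [-1.665, -2.663, -0.0]
wrist_force: [-0.6, -0.5, -1.3]
opening: 0.0089
xyz cm [-0.14 -0.25 11.  ] dr [-0.02 -0.05  0.09] rows 2.6391171622716603 0.014725136735291845
```

View pics/w8.png

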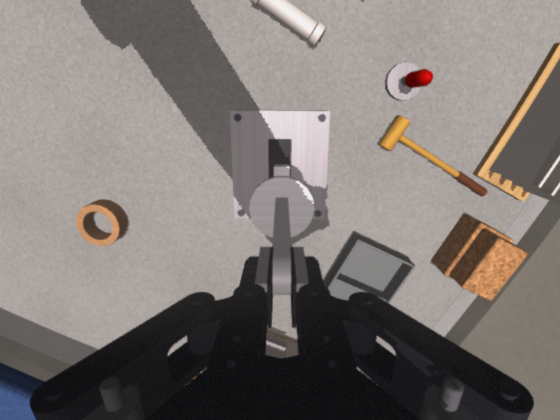

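Foot and slot look parallel. I'll lower to just above the plate and check.

```bash
python3 -m jog '{"grip":[0,0,0,0,0],"xyz":[[-0.1,-0.2,3],[-0.1,-0.2,6],[-0.1,-0.2,9],[-0.1,-0.2,12],[-0.1,-0.2,12.6]],"dr":[[0,0,0],[0,0,0],[0,0,0],[0,0,0],[0,0,0]]}'; python3 -m jog '{"grip":[0,0,0,0,0],"xyz":[[0,0,0],[0,0,0],[0,0,0],[0,0,0],[0,0,0]],"dr":[[0,0,0],[0,0,0],[0,0,0],[0,0,0],[0,0,0]]}';python3 -c "
from h import *
from workcell import manip
go(manip.observe(),[.5447,-.2477,.1425],115.9)
i=manip.camera_info('wrist')
p=manip.capture('wrist');cv2.imwrite('pics/w9.png',p[:,:,::-1])
q=manip.capture('scene');cv2.imwrite('pics/s2.png',cv2.resize(q[100:260,70:250,::-1],None,fx=3.6,fy=3.6,interpolation=2))
t=manip.capture('top');cv2.imwrite('pics/t2.png',cv2.resize(t[120:270,320:480,::-1],None,fx=3.9,fy=3.9,interpolation=2))
c=np.radians(115.9);u=np.array([np.cos(c),np.sin(c),0]);v=np.array([-u[1],u[0],0]);o=np.array([.5451,-.2486,.055])
print(proj(i,[o+a*.038*u+b*.015*v for a,b in((1,1),(1,-1),(-1,-1),(-1,1))]))
"
```

```text
clock: 7.42
position: [0.5429, -0.2469, 0.1796]
tcp_rot: [-1.661, -2.657, 0.0]
wrist_force: [-0.8, -0.3, -0.6]
opening: 0.0086
clock: 7.83
position: [0.5466, -0.25, 0.1862]
tcp_rot: [1.665, 2.661, 0.0]
wrist_force: [0.2, 0.3, -0.0]
opening: 0.0088
xyz cm [ 0.3  -0.07  4.37] dr [0.1  0.15 0.03] rows 1.0503666226979669 0.025343171552673103
[[263.82405089 148.67289411]
 [295.85114476 148.68204131]
 [294.709828   224.0528497 ]
 [265.11347853 224.04489708]]
```

View pics/w9.png

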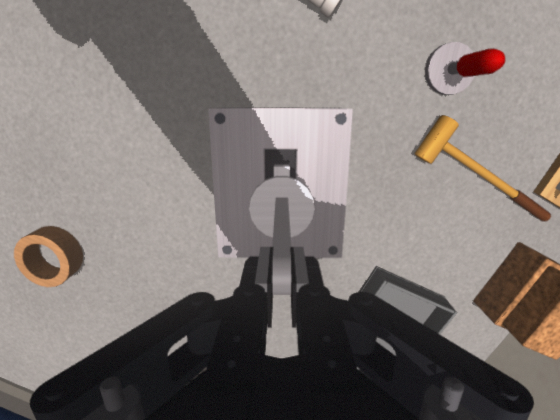

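View pics/s2.png

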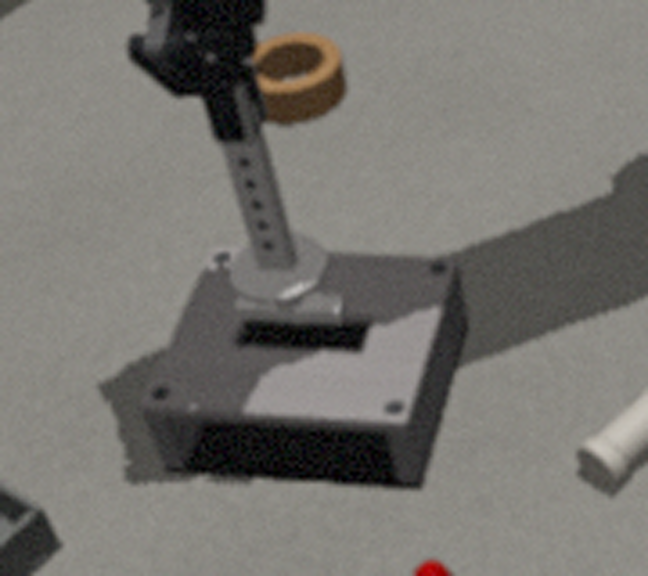

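View pics/t2.png

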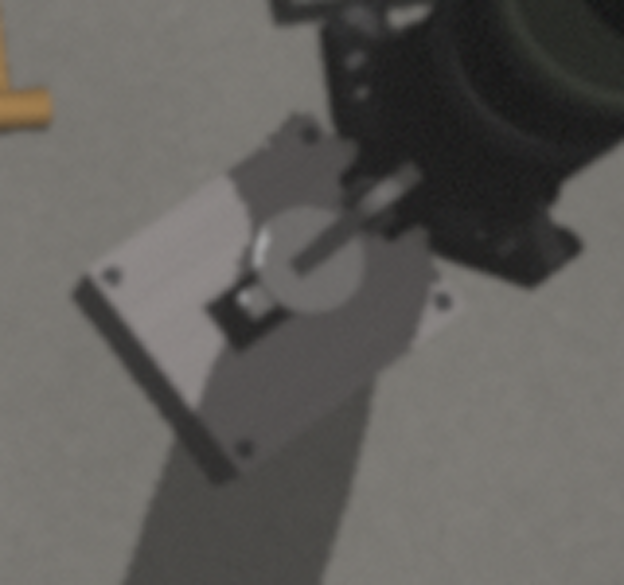

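Foot and slot are aligned, with the slot's top edge at (264–297,149) just as projected. I'll read the settled pose before lowering.

```bash
python3 -m jog '{"grip":[0,0,0,0,0],"xyz":[[0.1,0,0],[0.1,0,0],[0.1,0,0],[0.1,0,0],[0.1,0,0]],"dr":[[0,0,0],[0,0,0],[0,0,0],[0,0,0],[0,0,0]]}';python3 -c "
from h import *
from workcell import manip
for k in range(3):
  manip.capture('wrist');s=manip.observe();print(s['position'])
go(s,[.5447,-.2477,.1425],115.9)"
```

```text
clock: 8.4
position: [0.5451, -0.2485, 0.1843]
tcp_rot: [-1.666, -2.663, -0.0]
wrist_force: [0.6, 0.2, -0.4]
opening: 0.0092
[ 0.54507688 -0.24853616  0.18430347]
[ 0.54509681 -0.24854019  0.18431438]
[ 0.54509324 -0.24854318  0.18432479]
xyz cm [0.09 0.   4.18] dr [-0.   -0.01  0.03] rows 1.003240669814621 0.0036157933743018026
```

```bash
python3 -m jog '{"grip":[0,0,0,0,0],"xyz":[[0.1,0,0.8],[0.1,0,1.6],[0.1,0,2.4],[0.1,0,3.2],[0.1,0,4]],"dr":[[0,0,0],[0,0,0],[0,0,0],[0,0,0],[0,0,0]]}';python3 -m jog '{"grip":[0,0,0,0,0],"xyz":[[0,0,0],[0,0,0],[0,0,0],[0,0,0],[0,0,0]],"dr":[[0,0,0],[0,0,0],[0,0,0],[0,0,0],[0,0,0]]}'
```

```text
clock: 8.97
position: [0.5443, -0.2474, 0.143]
tcp_rot: [-1.666, -2.662, 0.0]
wrist_force: [0.5, 0.0, -1.6]
opening: 0.0089
clock: 9.38
position: [0.545, -0.2479, 0.1449]
tcp_rot: [1.666, 2.662, 0.0]
wrist_force: [0.3, 0.6, -0.1]
opening: 0.0085
```

```bash
python3 -m jog '{"grip":[0,0,0,0,0],"xyz":[[0,0,0.1],[0,0,0.2],[0,0,0.3],[0,0,0.3],[0,0,0.3]],"dr":[[0,0,0],[0,0,0],[0,0,0],[0,0,0],[0,0,0]]}';python3 -m jog '{"grip":[0,0,0,0,0],"xyz":[[0,0,0.1],[0,0,0.1],[0,0,0.1],[0,0,0.1],[0,0,0.1]],"dr":[[0,0,0],[0,0,0],[0,0,0],[0,0,0],[0,0,0]]}'
```

```text
clock: 9.8
position: [0.5446, -0.2476, 0.1413]
tcp_rot: [-1.666, -2.663, -0.0]
wrist_force: [0.3, 0.2, -0.1]
opening: 0.0087
clock: 10.22
position: [0.545, -0.2479, 0.1408]
tcp_rot: [1.666, 2.662, -0.0]
wrist_force: [0.8, -0.5, 3.1]
opening: 0.0086
```

Contact at z=0.1408, as expected for the collar on the plate. Now the quarter turn.

```bash
T='';python3 -m jog '{"grip":[0,0,0,0,0],"xyz":[[0,0,0],[0,0,0],[0,0,0],[0,0,0],[0,0,0]],"dr":[[0,0,4],[0,0,8],[0,0,14],[0,0,20],[0,0,26]]}';python3 -m jog '{"grip":[0,0,0,0,0],"xyz":[[0,0,0],[0,0,0],[0,0,0],[0,0,0],[0,0,0]],"dr":[[0,0,6],[0,0,12],[0,0,18],[0,0,24],[0,0,30]]}';python3 -m jog '{"grip":[0,0,0,0,0],"xyz":[[0,0,0],[0,0,0],[0,0,0],[0,0,0],[0,0,0]],"dr":[[0,0,6],[0,0,12],[0,0,18],[0,0,24],[0,0,29]]}';python3 -c "
from h import *
from workcell import manip
manip.capture('wrist');go(manip.observe(),[.5447,-.2477,.1408],25.9)"
```

```text
clock: 10.63
position: [0.545, -0.2478, 0.1408]
tcp_rot: [2.228, 2.214, 0.0]
wrist_force: [-0.4, 0.1, 3.6]
opening: 0.009
clock: 11.05
position: [0.545, -0.2479, 0.1408]
tcp_rot: [2.725, 1.562, 0.001]
wrist_force: [0.0, -0.3, 3.0]
opening: 0.0087
clock: 11.47
position: [0.545, -0.2479, 0.1408]
tcp_rot: [3.029, 0.83, 0.001]
wrist_force: [-0.2, -0.2, 4.0]
opening: 0.0089
xyz cm [-0.02 -0.02 -0.  ] dr [ 0.04 -0.02  4.63] rows 0.007330892056491028 0.6470632745058948
```

```bash
python3 -m jog '{"grip":[0,0,0,0,0],"xyz":[[0,0,0],[0,0,0],[0,0,0],[0,0,0],[0,0,0]],"dr":[[0,0,4.6],[0,0,4.6],[0,0,4.6],[0,0,4.6],[0,0,4.6]]}';python3 -c "
from h import *
from workcell import manip
go(manip.observe(),[.5447,-.2477,.1408],25.9)
p=manip.capture('wrist');cv2.imwrite('pics/w10.png',p[:,:,::-1])
q=manip.capture('scene');cv2.imwrite('pics/s3.png',cv2.resize(q[100:260,70:250,::-1],None,fx=3.6,fy=3.6,interpolation=2))
"
```

```text
clock: 11.93
position: [0.545, -0.2478, 0.1408]
tcp_rot: [3.058, 0.718, 0.001]
wrist_force: [-0.6, 0.1, 5.0]
opening: 0.0092
xyz cm [-0.02 -0.02 -0.  ] dr [ 0.04 -0.03  0.54] rows 0.007468674813964012 0.07596833086102177
```

View pics/w10.png

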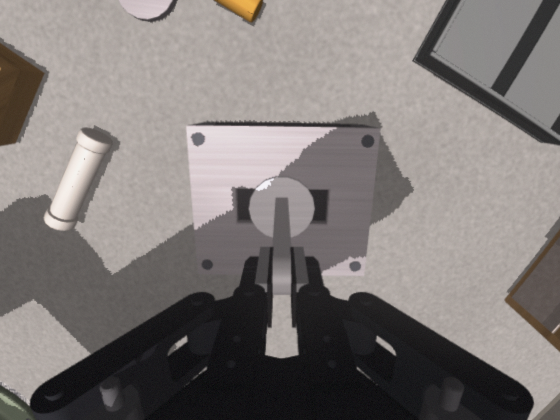

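View pics/s3.png

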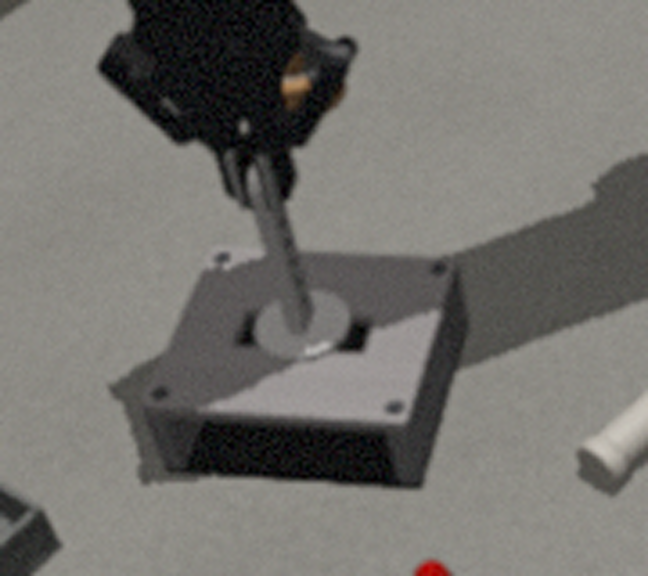

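The stay is seated, collar centred, and turned crosswise. I'll release it and retreat straight up.

```bash
python3 -m jog '{"grip":[2,4,6,6,6],"xyz":[[0,0,0],[0,0,0],[0,0,0],[0,0,0],[0,0,0]],"dr":[[0,0,0],[0,0,0],[0,0,0],[0,0,0],[0,0,0]]}';python3 -m jog '{"grip":[6,6,6,6,6],"xyz":[[0,0,0],[0,0,-1],[0,0,-3],[0,0,-6],[0,0,-9]],"dr":[[0,0,0],[0,0,0],[0,0,0],[0,0,0],[0,0,0]]}';python3 -m jog '{"grip":[6,6,6,6,6],"xyz":[[-3,0,-3],[-6,0,-4],[-9,0,-4],[-12,0,-4],[-12,0,-4]],"dr":[[0,0,0],[0,0,0],[0,0,0],[0,0,0],[0,0,0]]}'
python3 -c "
from h import *
from workcell import manip
manip.capture('wrist')
i=manip.camera_info('wrist')
p=manip.capture('wrist');cv2.imwrite('pics/w11.png',p[:,:,::-1])
q=manip.capture('scene');cv2.imwrite('pics/s4.png',q[:,:,::-1])
t=manip.capture('top');cv2.imwrite('pics/t4.png',t[:,:,::-1])
print(proj(i,[[.545,-.2479,.165],[.545,-.2479,.06]]))
"
```

```text
clock: 12.45
position: [0.5444, -0.2474, 0.14]
tcp_rot: [-3.058, -0.716, 0.001]
wrist_force: [0.7, -0.6, 0.5]
opening: 0.06
clock: 12.87
position: [0.5441, -0.2473, 0.2314]
tcp_rot: [-3.058, -0.715, 0.002]
wrist_force: [1.0, 0.7, 0.3]
opening: 0.0598
clock: 13.28
position: [0.4336, -0.3026, 0.2719]
tcp_rot: [3.059, 0.709, -0.002]
wrist_force: [-0.6, 0.3, -0.9]
opening: 0.0603
[[280.30733601  50.32134642]
 [280.45898495  66.64399857]]
```

View pics/w11.png

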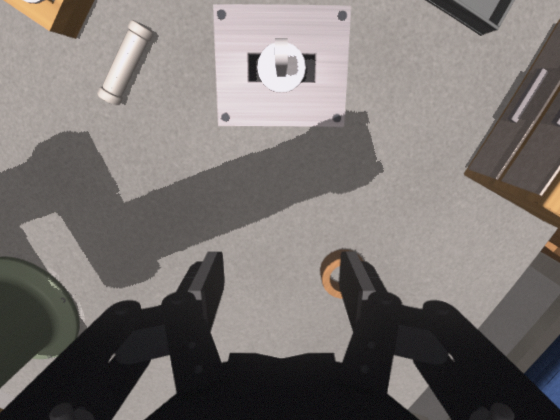

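View pics/s4.png

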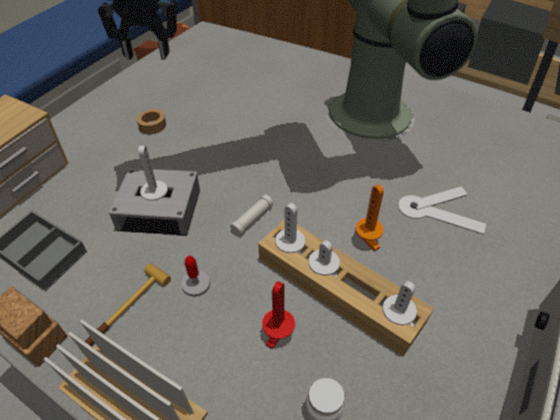

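View pics/t4.png

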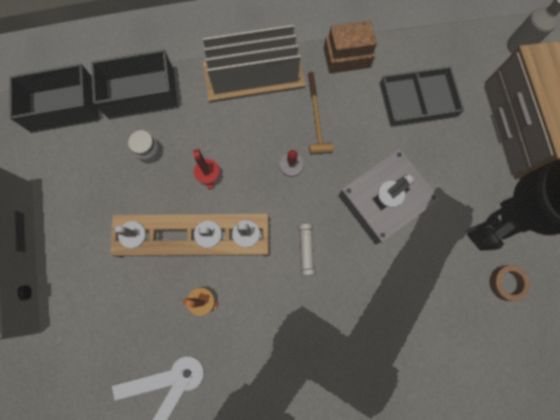

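The stay stands in the jig with its collar at (281,67), as projected. The robot is clear. One close crop for the blade angle, then I'll hand in.

```bash
python3 -m jog '{"grip":[6,6,6,6,6],"xyz":[[0,0,0],[0,0,0],[0,0,0],[0,0,0],[0,0,0]],"dr":[[0,0,0],[0,0,0],[0,0,0],[0,0,0],[0,0,0]]}' ; python3 -c "
from h import *
from workcell import manip
p=manip.capture('wrist');print(manip.observe()['joint_vel'].round(3));cv2.imwrite('pics/w12.png',cv2.resize(p[0:135,205:360,::-1],None,fx=4.4,fy=4.4,interpolation=2))
"
```

```text
clock: 13.9
position: [0.4374, -0.3006, 0.2702]
tcp_rot: [-3.058, -0.716, 0.0]
wrist_force: [0.3, 0.3, 1.3]
opening: 0.06
[-0.004 -0.002 -0.001  0.     0.002  0.   ]
```

View pics/w12.png

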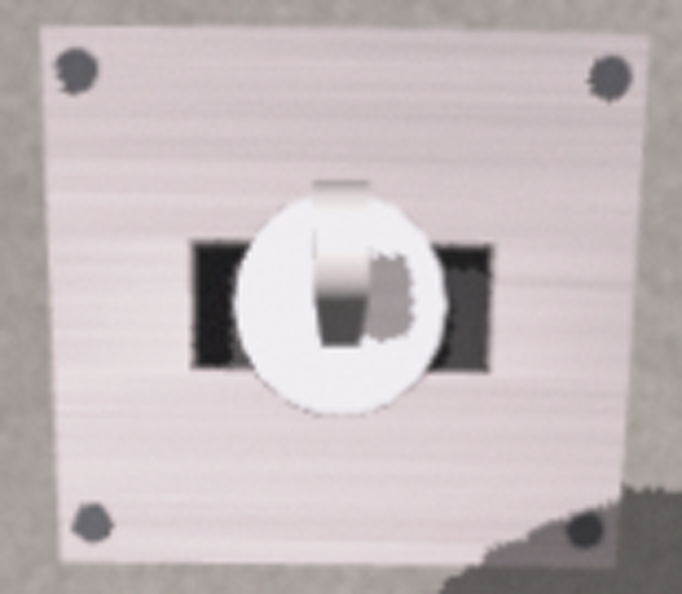

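The blade is square across the slot (crop (342,265)), and the collar is flat and centred on it (341,305). Nothing is moving.

```bash
python3 -c "
from workcell import manip
print(manip.job_done())"
```

```text
the job is handed in; nothing more can be done
None
```

The longest stay now stands upright and released in the jig, with its foot turned crosswise under the plate. I lifted it from the third slot of the stand and lowered its foot lengthwise through the jig slot. The collar met the plate at the expected height with about 3–5 N, and I then gave it a quarter turn. I handed the job in at about 14 s.

- **Last checks:** The final pictures show the collar flat and within about 1 mm of the slot's centre. The blade is square to the slot within about 1°. The other stays and the look-alikes had not moved, and the gripper was clear with the arm at rest.
- **Not seen directly:** The foot is hidden under the plate, so I read its angle from the blade.
- **Disagreements:** In the first, hand-picked readings, the scene and top cameras differed by 4–8 mm on the collars and slot. I took the final positions from closer wrist-camera views. For the slot, that view and the top camera agreed to 1–2 mm.

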